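# Release and slide open the blower's filter cover

### The job

Open the filter box of the bench blower: press the orange snap tab fully in, then push the released grey cover by its blue rib off its seat, along the track, until it lies flat against the end stop and the filter is uncovered. Only press and push: do not lift the cover, and leave the other things on the bench where they are.

Things in the scene. Friction and masses are not known exactly. Their poses are not given: they have to be found in the camera images.
- housing: Green filter box of the blower, fixed, 124 mm (x) by 266 mm (y -140 to +126; a grey air outlet sticks out 40 mm more at +y). Origin under it at bench height, z up, turned up to 0.6 rad either way. Track: two ledges along y, 75 mm high, 70 mm gap between. Cover's seat at the -y end (y -128 to -20), tab in the middle, empty landing at +y. A wall behind the cover (y -140 to -131) is 81 mm high.
- end_stop (a point): Middle of the inner face of the wall at the +y end of the track, at track height: y = +118 mm, z = 75 mm in the housing's frame; the wall is 95 mm high. Along both sides of the track run guides (tops 89 mm high) that keep the cover straight with 3 mm of play; over the seat they carry lips, tops 91 mm high and 92 mm apart, that hold the cover down.
- cover: Loose grey louvred filter cover, 0.13 to 0.25 kg, plate 104 (x) by 108 (y) by 10 mm. Origin: centre of its underside, axes as the housing's. Seated, its origin is at y = -74, z = 75 mm in the housing's frame; against the end stop y = +64. Once the tab is in it slides along the housing's +y, 138 mm, with 0.5 to 2 N of friction, and stays where left; before, the tab blocks it after about 4 mm.
- cover_rib (a point): Middle of the back (-y) face of the cover's blue rib, where one pushes: 54 mm behind the cover's centre, 21 mm above its underside. The rib stands 18 mm up from the plate along its -y edge, 70 mm wide (x), 8 mm thick (y).
- tab_top (a point): Centre of the top of the orange snap tab, 32 mm (x) by 30 mm (y), at x = 0, y = -1 mm in the housing's frame; out, it is 84 mm above the housing's origin, 9 mm above the track, its edge 4 mm from the cover's front edge. It is pressed straight down.
- tab (a joint): How far the tab is pressed in, in m: 0 out, 0.014 at its bottom stop (top 5 mm below the track). The cover is free to pass over it from 0.009. It resists with about 4 N of friction, has no spring and stays where it is pushed.
- form_a: Bystander: aluminium head form, a dome 160 mm wide and 150 mm high. Origin: centre of its underside.
- form_b: Bystander: pale wooden head form, a dome 160 mm wide and 150 mm high. Origin: centre of its underside.
- tub: Bystander: open clear plastic tub, 160 x 110 x 65 mm high. Origin: centre of its underside.
- jar: Bystander: amber glass jar with a white cap, 70 mm wide, 85 mm high. Origin: centre of its underside.
- screwdriver: Bystander: screwdriver lying beside the filter box on the robot's side, 170 mm long. Origin: midway along it, on the underside; it lies along its x.
- spare_filter: Bystander: spare filter, a flat card-framed block 66 x 98 x 18 mm, lying beyond the filter box. Origin: centre of its underside.
- spool: Bystander: red thread spool, 40 mm wide, 50 mm high, standing beyond the filter box. Origin: centre of its underside.
Things that resemble listed ones, but are neither listed nor needed, are in the scene too. Of the things shaped like the cover, the grey one is meant.

How it is judged:
By the outcome, as a careful person would: the job done as asked, in the order asked, and still so for the second after the job is handed in, with the robot touching nothing.
It also fails if it takes over 40 s, if anything falls off the work surface, if the arm or the gripper's body presses on something with over 40 N, if the wrist force passes 120 N, or if a joint passes its speed limit or range.

### The arm

A 7-joint arm with a two-finger parallel gripper is mounted at the origin on the work surface. World frame = base frame: x ahead of the robot, y to its left, z up, the work surface at z = 0. Lengths are in m, angles in rad, forces in N, time in s.
With the tool pointing down it reaches from about 0.4 to 0.875 m from the base axis. Payload 19.3 kg.
Tool frame: the origin (TCP) lies at the very end of the fingers, on their centre line; the grasp point (between the pads) lies 19 mm behind it; z points along the fingers, y is the line along which they close (so a half turn about z gives the same grasp; the last joint's range is limited). The gripper opens to 85 mm and grips with 20 to 120 N. Pads are 22 mm wide; open, the fingers measure 114 mm over their backs; the gripper's body (76 mm by 85 mm) begins 54 mm behind the grasp point. The pads swing forward as they close: fully open they stand 13 mm farther back than shut.
Start: joints at [-1.356, 0.521, -0.036, 1.599, 0.021, 1.021, -0.113], TCP at [0.176, 0.6, 0.231] pointing down, gripper open.
Joint ranges: [-2.91, 2.91], [-0.3, 2.13], [-1.5, 1.42], [0.17, 2.43], [-1.26, 4.41], [0.16, 1.93], [-2.52, 2.52]. Speed limits (rad/s): [1.89, 1.89, 2.39, 2.39, 3.01, 3.01, 3.01].

### API

Orientations are given as [roll, pitch, yaw] about the fixed x, y, z axes, in that order (R = Rz(yaw) Ry(pitch) Rx(roll)).
In Python, from workcell import bot gives the robot as it stands.
- The arm moves only by the tool jog_arm, never from a script. Its argument "motion" is a list of rows, each a list of 5 numbers: the shift along the tool's x, y, z scaled (see below), then the turn about the tool's z scaled (see below), then the opening, from 0 (shut) to 1 (fully open). A call has 1 to 12 rows; each row shifts and turns the commanded pose from where the row before left it, along the tool's axes as they then stand; what a row does not reach is not made up. The controller multiplies each number of a shift by 30 mm and each number of a turn by 0.08 rad. A row lasts 1/10 s, in which the tool goes at most 50 mm and 8.59 degrees, less where a joint would pass 70% of its speed; a pose out of reach is approached as far as the arm can. A call with a number of a shift or a turn outside -1 to 1 is refused whole. A call with a gripper value outside its range is refused whole. The fingers move at their own pace and stop on an object; "newtons" is the grip in N (left out, the last holds). Time passes only in rows, so rows that do not move let the fingers close. It gives the time, the measured TCP pose, the force, the opening and the grip force at its end, in the units of the state.
- bot.observe(): the state, without advancing time (a new reading comes with each control period).
- bot.grab_frame(name): name is "scene" or "side" or "wrist"; returns a dict with "pixels" (480x640x3 uint8, red, green, blue), "fovy" (degrees; the focal length in pixels is half the picture's height over the tangent of half this angle, whatever the lens; pixels are square), "cx", "cy" (the principal point, pixels), "rvec" (rotation vector, rad) and "tvec" (3), from world to camera coordinates, as OpenCV has them; the wrist camera has in their place "mount" (4x4, takes a point from camera to tool coordinates, whose origin is the TCP and whose axes are the flange's). Camera axes: x right, y down, z forward; pixel columns grow to the right and rows downward; lengths in m; the calibration is good to about 2 mm. The wrist camera is an equidistant fisheye: a pixel r from the principal point sees the ray r / f radians off the axis. A picture is of the moment at which its call begins: read the wrist's pose just before it. There is no depth.
- bot.job_done(): hands the job in; it is judged then, once.
The state is a dict: "clock": time; "qpos": joint angles; "qd": joint speeds; "joint_efforts": joint torques, N m; "position": TCP position; "tool_rot": TCP orientation; "force": force on the tool from outside, world axes, zero at the start; "moment": the same for the moment, N m; "grip_width": finger opening in m; "finger_force": force on a finger pad.
Only numpy, scipy, OpenCV 4.12 (cv2) and the standard library are available. Lean on these libraries where they do the work, as an engineer would, in place of code of your own. Each camera call takes 0.05 s, during which the arm holds its last target. There are 200 camera calls.

## Working session

There is one attempt and no reset: what is moved stays moved. The work goes in short steps, Python scripts to look and compute and a tool call to move; the robot and the scene stay as the last step left them, time stands still between calls to the robot, and variables do not carry over. Pictures are saved under pics/ and viewed, at most 10 in all, crops included, and the job is handed in when it is done.

Besides the shell and the picture viewer there is one more tool, called after "Emit:" by a JSON object that holds its "fn" and its "kwargs". jog_arm: Moves the arm, as the interface text tells. Shifts and turns lie within -1 to 1; 1 stands for 30 mm of shift or 0.08 rad of turn. Its arguments: {"type":"object","properties":{"motion":{"type":"array","items":{"type":"array","items":{"type":"number"}}},"newtons":{"type":"number"}},"required":["motion"]}

```bash
mkdir -p pics
cat > h.py <<'E'
import numpy as np, cv2
from scipy.spatial.transform import Rotation as R
from workcell import bot
def grab(n,fn=None):
    f=bot.grab_frame(n)
    if fn: cv2.imwrite('pics/'+fn,f['pixels'][:,:,::-1])
    return f
def foc(f): return 240/np.tan(np.radians(f['fovy'])/2)
def ray(f,uv):
    u,v=uv; k=foc(f); d=np.array([(u-f['cx'])/k,(v-f['cy'])/k,1.])
    M=R.from_rotvec(np.ravel(f['rvec'])).as_matrix(); t=np.ravel(f['tvec'])
    return -M.T@t, M.T@d
def plane(f,uv,z):
    o,d=ray(f,uv); return o+d*(z-o[2])/d[2]
def proj(f,p):
    M=R.from_rotvec(np.ravel(f['rvec'])).as_matrix(); q=M@np.array(p)+np.ravel(f['tvec']); k=foc(f)
    return q[:2]/q[2]*k+[f['cx'],f['cy']]
E
python3 - <<'E'
from h import *
import pickle
s=bot.observe();print(s)
d={}
for n in('scene','side','wrist'):
    d[n]=grab(n,n+'0.png'); f=d[n]; print(n,{k:np.round(v,3).tolist() for k,v in f.items() if k!='pixels'})
pickle.dump(d,open('f0.pkl','wb'))
E
```

```text
{'clock': 0.0, 'qpos': array([-1.35616192,  0.52201389, -0.03631795,  1.59997686,  0.0212208 ,
        1.02110023, -0.11276965]), 'qd': array([ 0.00063935, -0.0015107 ,  0.00300353, -0.00047573, -0.00107143,
        0.00116415,  0.00029504]), 'joint_efforts': array([ 4.67824466e-04, -9.27097321e+01,  1.98117033e+00, -3.69937670e+01,
        1.80091598e-02,  8.25404510e-03, -1.45510739e-05]), 'position': array([0.17557858, 0.59949441, 0.23073707]), 'tool_rot': array([-3.14048443e+00,  1.01145408e-04,  2.85678080e+00]), 'force': array([ 0.26302876, -0.63282613, -0.49206201]), 'moment': array([ 0.02149934, -0.01237798,  0.02498152]), 'finger_force': 0.0, 'grip_width': 0.08583934271894005}
scene {'fovy': 44.477, 'cx': 318.388, 'cy': 242.228, 'rvec': [1.813, 1.448, -0.72], 'tvec': [-0.143, -0.25, 1.835]}
side {'fovy': 57.51, 'cx': 319.289, 'cy': 247.251, 'rvec': [2.115, -0.705, 0.351], 'tvec': [-0.457, 0.274, 0.733]}
wrist {'fovy': 65.706, 'cx': 317.168, 'cy': 240.006, 'mount': [[0.001, -0.947, -0.32, 0.082], [1.0, 0.001, 0.0, 0.0], [0.0, -0.32, 0.947, -0.143], [0.0, 0.0, 0.0, 1.0]]}
```

View pics/scene0.png

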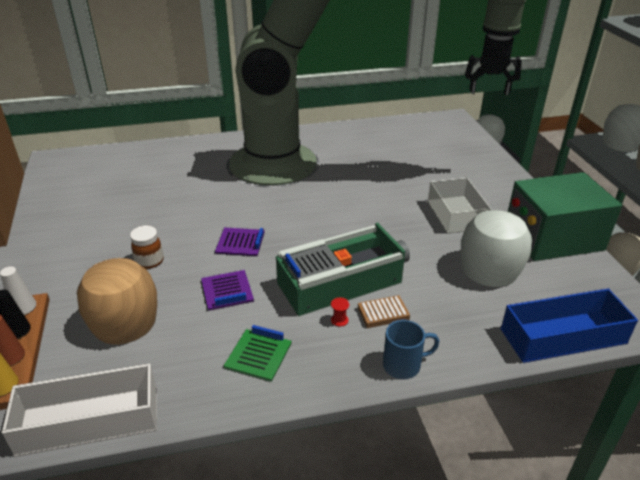

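View pics/side0.png

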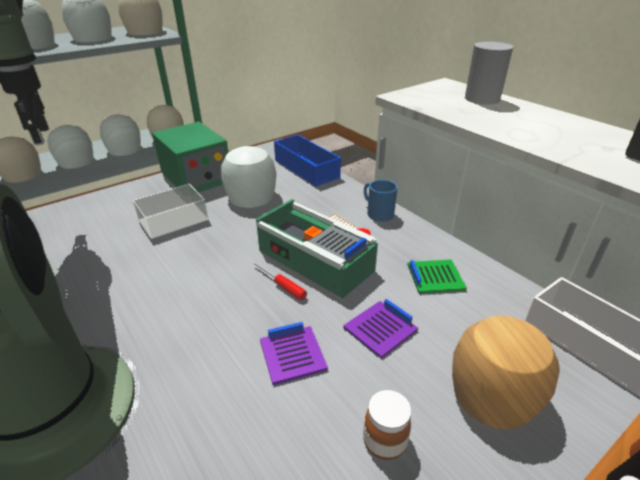

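The scene view shows the housing in the middle, with the orange tab at about (343,257) and the blue rib at (293,265). The side view shows the tab at (313,232) and the rib at (355,247). Next I'll measure both by colour.

```bash
cat > m.py <<'E'
from h import *
import pickle
def blobs(f,lo,hi,box,n=1):
    x0,y0,x1,y1=box; h=cv2.cvtColor(f['pixels'],cv2.COLOR_RGB2HSV)
    m=np.zeros((480,640),np.uint8); m[y0:y1,x0:x1]=cv2.inRange(h,lo,hi)[y0:y1,x0:x1]
    c=cv2.connectedComponentsWithStats(m); i=np.argmax(c[2][1:,4])+1
    ys,xs=np.where(c[1]==i)
    r=cv2.minAreaRect(np.c_[xs,ys].astype(np.float32))
    return c[3][i],c[2][i,4],cv2.boxPoints(r).round(1)
def tri(f,a,g,b):
    o,d=ray(f,a);p,e=ray(g,b); s=np.linalg.lstsq(np.c_[d,-e],p-o,rcond=None)[0]
    A=o+d*s[0];B=p+e*s[1]; return (A+B)/2,np.linalg.norm(A-B)
E
python3 - <<'E'
from m import *
d=pickle.load(open('f0.pkl','rb')); S=d['scene'];D=d['side']
O=((5,150,120),(18,255,255)); B=((105,150,60),(125,255,255))
for nm,c in(('tab',O),('rib',B)):
    a=blobs(S,*c,(270,220,410,310)); b=blobs(D,*c,(250,190,385,290))
    print(nm,a,b,tri(S,a[0],D,b[0]))
cv2.imwrite('pics/c.png',np.vstack([cv2.resize(S['pixels'][215:315,265:415,::-1],(600,300),interpolation=cv2.INTER_CUBIC)[:, :],cv2.resize(D['pixels'][190:300,245:390,::-1],(600,300),interpolation=cv2.INTER_CUBIC)]))
E
```

```text
tab (array([343.05945946, 256.02702703]), np.int32(185), array([[332.5, 253.5],
       [341. , 245. ],
       [353.5, 257.5],
       [345. , 266. ]], dtype=float32)) (array([311.59090909, 232.1038961 ]), np.int32(154), array([[301.3, 231.8],
       [316.6, 222.6],
       [321.8, 231.3],
       [306.5, 240.5]], dtype=float32)) (array([0.59912952, 0.06811784, 0.07760358]), np.float64(3.821170320613169e-05))
rib (array([292.73394495, 264.58715596]), np.int32(109), array([[283.1, 256.8],
       [287.9, 253.4],
       [302. , 273.2],
       [297.2, 276.5]], dtype=float32)) (array([354.4382716 , 247.22222222]), np.int32(162), array([[342.2, 251.9],
       [363. , 236.3],
       [367.2, 241.9],
       [346.4, 257.5]], dtype=float32)) (array([ 0.62497168, -0.05315762,  0.09437561]), np.float64(0.001235489865975656))
```

View pics/c.png

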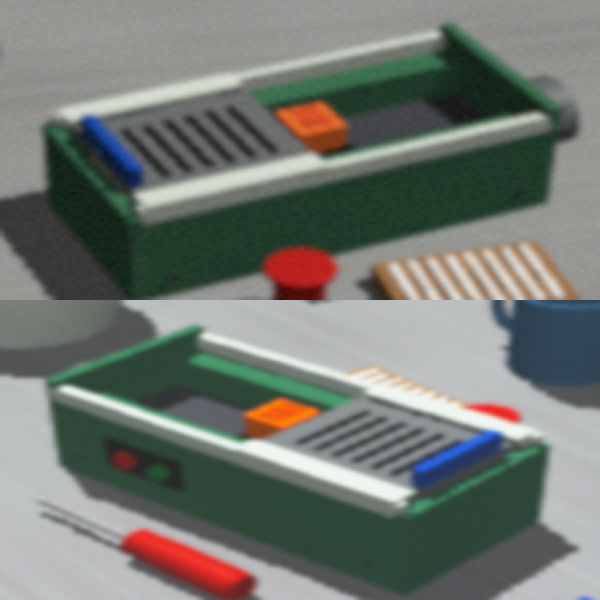

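The crops show the tab standing out, the rib at the -y end, and the screwdriver and filter clear of the housing. Housing yaw is about 0.21, so the tool yaw should be about 1.78. I'll rotate first and shut the gripper.

Emit:
{"fn": "jog_arm", "kwargs": {"motion": [[0, 0, 0, 1, 0], [0, 0, 0, 1, 0], [0, 0, 0, 1, 0], [0, 0, 0, 1, 0], [0, 0, 0, 1, 0], [0, 0, 0, 1, 0], [0, 0, 0, 1, 0], [0, 0, 0, 1, 0], [0, 0, 0, 1, 0], [0, 0, 0, 1, 0], [0, 0, 0, 1, 0], [0, 0, 0, 1, 0]], "newtons": 40}}

```text
clock: 1.35
position: [0.1755, 0.5997, 0.231]
tool_rot: [-3.141, 0.0, 1.894]
force: [-0.3, -0.1, 0.2]
grip_width: 0.0
finger_force: 0.0
```

Emit:
{"fn": "jog_arm", "kwargs": {"motion": [[0, 0, 0, 1, 0], [0, 0, 0, 0.45, 0], [0, 0, 0, 0, 0]]}}

```text
clock: 1.65
position: [0.1755, 0.5997, 0.2311]
tool_rot: [-3.142, 0.0, 1.78]
force: [-1.2, 0.5, -0.1]
grip_width: -0.0004
finger_force: 0.0
```

```bash
cat >> h.py <<'E'
def todo(p):
    s=bot.observe(); M=R.from_euler('xyz',s['tool_rot']).as_matrix()
    print('at',s['position'].round(4),s['tool_rot'].round(3),'w',round(s['grip_width'],3),'F',s['force'].round(1),'t',s['clock'],'| units',(M.T@(np.array(p)-s['position'])/.03).round(2))
E
python3 -c "
from h import *
todo([.60,.0,.25])"
```

```text
at [0.1755 0.5997 0.2311] [-3.142  0.     1.78 ] w -0.0 F [-1.2  0.5 -0.1] t 1.65 | units [-22.5    9.68  -0.62]
```

Emit:
{"fn": "jog_arm", "kwargs": {"motion": [[-0.85, 0.42, -0.05, 0, 0], [-0.85, 0.42, -0.05, 0, 0], [-0.85, 0.42, -0.05, 0, 0], [-0.85, 0.42, -0.05, 0, 0], [-0.85, 0.42, -0.05, 0, 0], [-0.85, 0.42, -0.05, 0, 0], [-0.85, 0.42, -0.05, 0, 0], [-0.85, 0.42, -0.05, 0, 0], [-0.85, 0.42, -0.05, 0, 0], [-0.85, 0.42, -0.05, 0, 0], [-0.85, 0.42, -0.05, 0, 0], [-0.85, 0.42, -0.05, 0, 0]]}}

```text
clock: 2.85
position: [0.3878, 0.3311, 0.2494]
tool_rot: [-3.142, -0.0, 1.782]
force: [0.9, 0.8, 0.2]
grip_width: 0.0003
finger_force: 0.0
```

Emit:
{"fn": "jog_arm", "kwargs": {"motion": [[-0.85, 0.42, 0, 0, 0], [-0.85, 0.42, 0, 0, 0], [-0.85, 0.42, 0, 0, 0], [-0.85, 0.42, 0, 0, 0], [-0.85, 0.42, 0, 0, 0], [-0.85, 0.42, 0, 0, 0], [-0.85, 0.42, 0, 0, 0], [-0.85, 0.42, 0, 0, 0], [-0.85, 0.42, 0, 0, 0], [-0.85, 0.42, 0, 0, 0], [-0.85, 0.42, 0, 0, 0], [0, 0, 0, 0, 0]]}}

```text
clock: 4.05
position: [0.5828, 0.0829, 0.2492]
tool_rot: [3.141, 0.002, 1.778]
force: [-1.1, 0.2, 0.5]
grip_width: 0.0003
finger_force: 0.0
```

```bash
python3 -c "
from h import *
import pickle
todo([.599,.068,.12]); s=bot.observe(); f=grab('wrist','w1.png'); pickle.dump((s,f),open('w1.pkl','wb'))"
```

```text
at [0.5828 0.0829 0.2492] [3.141e+00 2.000e-03 1.778e+00] w 0.0 F [-1.1  0.2  0.5] t 4.05 | units [-0.59  0.43  4.31]
```

View pics/w1.png

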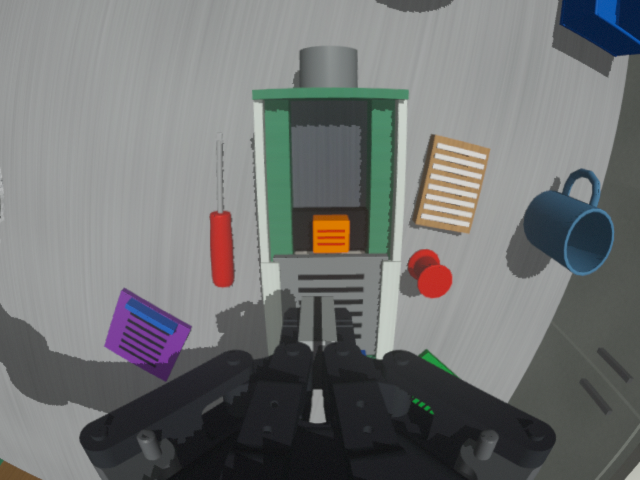

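The wrist view shows the tab top at about (331,231) and the end wall's top edge from (253,93) to (409,93), with the fingers shut. I'll measure the tab centre and housing yaw from it.

```bash
cat >> h.py <<'E'
def wray(s,f,uv,z):
    k=foc(f); a=np.array([uv[0]-f['cx'],uv[1]-f['cy']]); r=np.hypot(*a); th=r/k
    d=np.r_[a/r*np.sin(th),np.cos(th)]; m=np.array(f['mount']); M=R.from_euler('xyz',s['tool_rot']).as_matrix()
    o=s['position']+M@m[:3,3]; d=M@m[:3,:3]@d; return o+d*(z-o[2])/d[2]
E
python3 - <<'E'
from m import *
s,f=pickle.load(open('w1.pkl','rb')); h=cv2.cvtColor(f['pixels'],cv2.COLOR_RGB2HSV)
# tab
m=cv2.inRange(h,(5,150,60),(18,255,255)); ys,xs=np.where(m)
for r in range(ys.min(),ys.max()+1,2): q=xs[ys==r]; print(r,q.min(),q.max(),h[r,q,2].mean().round(),end=' | ')
print()
# end wall top
w=h[80:110,245:420]; print(h[88:102,330].tolist())
g=cv2.inRange(h,(60,100,60),(85,255,255))
for r in range(89,100): q=np.where(g[r,240:425])[0]+240; print(r,q.min() if len(q) else 0,q.max() if len(q) else 0)
# white guides inner/outer edges
wh=cv2.inRange(h,(0,0,170),(180,60,255))
for r in (110,140,170,200,230,280,300):
    L=np.where(wh[r,240:300])[0]+240; Q=np.where(wh[r,370:420])[0]+370
    if len(L) and len(Q):
        p=[wray(s,f,(x,r),.089) for x in(L.min(),Q.max()+1)]; c=(p[0]+p[1])/2
        print(r,L.min(),L.max(),Q.min(),Q.max(),c.round(4),np.linalg.norm(p[0]-p[1]).round(4))
a,b=wray(s,f,(252.5,94),.095),wray(s,f,(409,94),.095); v=b-a; print('wall',a,b,np.linalg.norm(v),np.arctan2(v[1],v[0]))
for uv in ((313.5,216),(349.5,216),(313.5,247),(349.5,247)): print(uv,wray(s,f,uv,.084).round(4))
E
```

```text
214 332 345 98.0 | 216 313 347 153.0 | 218 313 348 156.0 | 220 312 349 177.0 | 222 312 349 213.0 | 224 312 349 213.0 | 226 312 349 213.0 | 228 312 349 212.0 | 230 312 349 193.0 | 232 312 349 204.0 | 234 312 349 211.0 | 236 312 349 195.0 | 238 312 349 197.0 | 240 312 349 209.0 | 242 312 349 202.0 | 244 313 349 195.0 | 246 312 349 208.0 | 248 312 349 209.0 | 250 313 348 214.0 | 252 313 346 190.0 | 
[[74, 102, 137], [74, 114, 136], [75, 119, 137], [74, 115, 137], [74, 117, 137], [75, 116, 136], [74, 119, 137], [74, 117, 137], [75, 118, 128], [74, 116, 101], [72, 90, 65], [77, 81, 57], [75, 44, 58], [85, 26, 58]]
89 282 386
90 260 406
91 253 407
92 253 407
93 253 407
94 253 407
95 254 407
96 254 407
97 253 407
98 254 406
99 0 0
110 253 261 399 407 [0.5752 0.1743 0.089 ] 0.1257
140 255 262 398 406 [0.5809 0.1501 0.089 ] 0.1244
170 256 263 397 405 [0.5862 0.1256 0.089 ] 0.1245
200 258 265 396 404 [0.5921 0.1006 0.089 ] 0.1243
230 259 266 395 402 [0.5975 0.0746 0.089 ] 0.1246
280 262 279 383 398 [0.6075 0.0281 0.089 ] 0.1246
300 264 264 381 397 [0.6125 0.0081 0.089 ] 0.1249
wall [0.51198605 0.17347534 0.095     ] [0.63306431 0.20029057 0.095     ] 0.12401210840176333 0.2179521837617511
(313.5, 216) [0.5802 0.0821 0.084 ]
(349.5, 216) [0.6104 0.0885 0.084 ]
(313.5, 247) [0.5859 0.0544 0.084 ]
(349.5, 247) [0.617 0.061 0.084]
```

Emit:
{"fn": "jog_arm", "kwargs": {"motion": [[-0.64, 0.42, 0, -0.13, 0], [0, 0, 0.85, 0, 0], [0, 0, 0.85, 0, 0], [0, 0, 0.85, 0, 0], [0, 0, 0.85, 0, 0], [0, 0, 0.85, 0, 0], [0, 0, 0.7, 0, 0], [0, 0, 0, 0, 0]]}}

```text
clock: 4.9
position: [0.5958, 0.0712, 0.0985]
tool_rot: [-3.137, -0.0, 1.793]
force: [0.4, 0.5, -0.5]
grip_width: 0.0001
finger_force: 0.0
```

```bash
python3 -c "
from h import *
todo([.5992,.067,.070])"
```

```text
at [0.5958 0.0712 0.0985] [-3.137 -0.     1.793] w 0.0 F [ 0.4  0.5 -0.5] t 4.9 | units [-0.16  0.08  0.95]
```

Emit:
{"fn": "jog_arm", "kwargs": {"motion": [[-0.16, 0.08, 0, 0, 0], [0, 0, 0.2, 0, 0], [0, 0, 0.2, 0, 0], [0, 0, 0.1, 0, 0], [0, 0, 0.1, 0, 0], [0, 0, 0.1, 0, 0], [0, 0, 0.1, 0, 0], [0, 0, 0, 0, 0]]}}

```text
clock: 5.7
position: [0.601, 0.0663, 0.0765]
tool_rot: [-3.141, 0.0, 1.791]
force: [-0.3, 1.1, 0.5]
grip_width: 0.0004
finger_force: 0.0
```

```bash
python3 -c "
from h import *
todo([.5992,.067,.070])"
```

```text
at [0.601  0.0663 0.0765] [-3.141  0.     1.791] w 0.0 F [-0.3  1.1  0.5] t 5.7 | units [ 0.04 -0.05  0.22]
```

Emit:
{"fn": "jog_arm", "kwargs": {"motion": [[0, 0, 0.08, 0, 0], [0, 0, 0.08, 0, 0], [0, 0, 0.06, 0, 0]]}}

```text
clock: 6.0
position: [0.6011, 0.0663, 0.0701]
tool_rot: [3.141, 0.0, 1.791]
force: [-0.9, 0.1, 6.4]
grip_width: -0.0001
finger_force: 3.5
```

Emit:
{"fn": "jog_arm", "kwargs": {"motion": [[0, 0, 0.06, 0, 0], [0, 0, 0.04, 0, 0]]}}

```text
clock: 6.2
position: [0.6014, 0.0663, 0.0695]
tool_rot: [3.14, -0.001, 1.791]
force: [-20.3, 0.4, 66.5]
grip_width: -0.0003
finger_force: 33.3
```

Emit:
{"fn": "jog_arm", "kwargs": {"motion": [[0, 0, -0.5, 0, 0], [0, 0, -0.9, 0, 0], [0, 0, -1, 0, 0], [0, 0, 0, 0, 0]]}}

```text
clock: 6.6
position: [0.6027, 0.0663, 0.1424]
tool_rot: [3.137, 0.0, 1.791]
force: [-0.0, -0.4, -0.3]
grip_width: 0.0002
finger_force: 0.0
```

Run:
```python
from h import *
todo([.6314,-.0785,.130])
grab('side','s2.png'); f=bot.grab_frame('side')
cv2.imwrite('pics/s2c.png',cv2.resize(f['pixels'][180:310,235:395,::-1],(640,520),interpolation=cv2.INTER_CUBIC))
```

```text
at [0.6027 0.0663 0.1424] [3.137 0.    1.791] w 0.0 F [-0.  -0.4 -0.3] t 6.6 | units [-4.92 -0.12  0.42]
```

View pics/s2c.png

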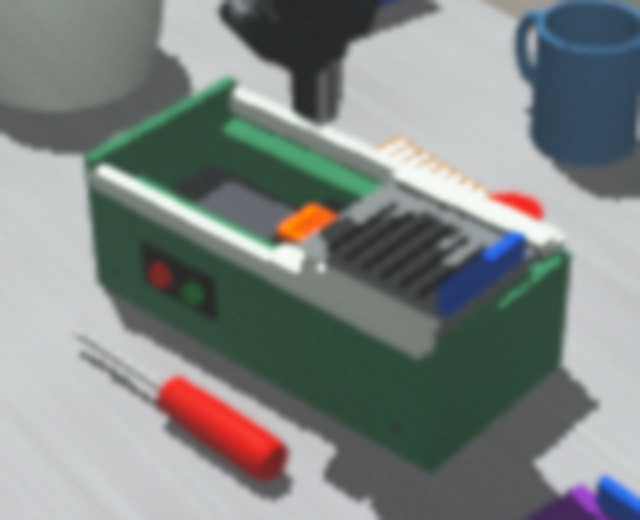

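The crop shows the tab now low, at about crop (305,222), just below the plate. The cover is still seated. I'll move behind the rib at height.

Emit:
{"fn": "jog_arm", "kwargs": {"motion": [[-0.8, -0.02, 0, 0, 0], [-0.8, -0.02, 0, 0, 0], [-0.8, -0.02, 0, 0, 0], [-0.8, -0.02, 0, 0, 0], [-0.8, -0.02, 0, 0, 0], [-0.9, -0.02, 0, -0.03, 0], [0, 0, 0, 0, 0]]}}

```text
clock: 7.4
position: [0.6291, -0.0822, 0.138]
tool_rot: [-3.14, 0.002, 1.789]
force: [-0.8, 0.2, 0.2]
grip_width: -0.0003
finger_force: 0.0
```

Run:
```python
from h import *
import pickle
todo([.6314,-.0785,.0885]); s=bot.observe(); f=grab('wrist','w2.png'); pickle.dump((s,f),open('w2.pkl','wb'))
```

```text
at [ 0.6291 -0.0822  0.138 ] [-3.140e+00  2.000e-03  1.789e+00] w -0.0 F [-0.8  0.2  0.2] t 7.4 | units [0.11 0.1  1.65]
```

View pics/w2.png

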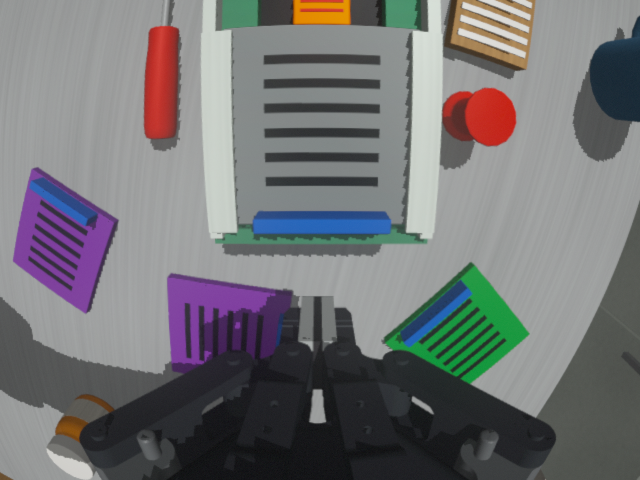

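The wrist view shows the rib from (253,222) to (391,222), with the shut fingers behind it and well clear. I'll descend and then push.

Emit:
{"fn": "jog_arm", "kwargs": {"motion": [[0, 0.1, 0.5, 0, 0], [0, 0, 0.5, 0, 0], [0, 0, 0.4, 0, 0], [0, 0, 0.2, 0, 0], [0, 0, 0, 0, 0]]}}

```text
clock: 7.95
position: [0.6319, -0.077, 0.0899]
tool_rot: [-3.14, -0.0, 1.794]
force: [-0.0, -0.0, -0.3]
grip_width: 0.0001
finger_force: 0.0
```

Run:
```python
from h import *
todo([.6314,-.0785,.0885])
todo([.599+.2158*.001,.068-.9764*.001,.0885])
```

```text
at [ 0.6319 -0.077   0.0899] [-3.14  -0.     1.794] w 0.0 F [-0.  -0.  -0.3] t 7.95 | units [-0.05 -0.03  0.05]
at [ 0.6319 -0.077   0.0899] [-3.14  -0.     1.794] w 0.0 F [-0.  -0.  -0.3] t 7.95 | units [ 4.92 -0.    0.05]
```

Emit:
{"fn": "jog_arm", "kwargs": {"motion": [[0.2, 0, 0, 0, 0], [0.2, 0, 0, 0, 0], [0.2, 0, 0, 0, 0], [0.2, 0, 0, 0, 0], [0.2, 0, 0, 0, 0], [0.2, 0, 0, 0, 0], [0.2, 0, 0, 0, 0], [0.2, 0, 0, 0, 0]]}}

```text
clock: 8.75
position: [0.6219, -0.03, 0.0912]
tool_rot: [3.142, 0.0, 1.794]
force: [0.1, -1.9, 2.0]
grip_width: -0.0003
finger_force: 1.0
```

Emit:
{"fn": "jog_arm", "kwargs": {"motion": [[0.25, 0, 0, 0, 0], [0.25, 0, 0, 0, 0], [0.25, 0, 0, 0, 0], [0.25, 0, 0, 0, 0], [0.25, 0, 0, 0, 0], [0.25, 0, 0, 0, 0], [0.25, 0, 0, 0, 0], [0.25, 0, 0, 0, 0]]}}

```text
clock: 9.55
position: [0.6085, 0.0286, 0.0912]
tool_rot: [-3.142, 0.0, 1.794]
force: [0.6, -2.2, 2.8]
grip_width: 0.0003
finger_force: 1.2
```

Run:
```python
from h import *
todo([.599+.2158*.001,.068-.9764*.001,.090])
```

```text
at [0.6085 0.0286 0.0912] [-3.142  0.     1.794] w 0.0 F [ 0.6 -2.2  2.8] t 9.55 | units [ 1.32 -0.02  0.04]
```

Emit:
{"fn": "jog_arm", "kwargs": {"motion": [[0.25, 0, 0, 0, 0], [0.25, 0, 0, 0, 0], [0.25, 0, 0, 0, 0], [0.2, 0, 0, 0, 0], [0.1, 0, 0, 0, 0]]}}

```text
clock: 10.05
position: [0.6015, 0.0596, 0.0911]
tool_rot: [-3.141, -0.0, 1.794]
force: [-0.0, -2.2, 1.3]
grip_width: 0.0002
finger_force: 0.9
```

Emit:
{"fn": "jog_arm", "kwargs": {"motion": [[0.07, 0, 0, 0, 0], [0.07, 0, 0, 0, 0], [0.05, 0, 0, 0, 0]]}}

```text
clock: 10.35
position: [0.6004, 0.0643, 0.0911]
tool_rot: [-3.141, 0.0, 1.793]
force: [0.4, -1.9, 1.5]
grip_width: 0.0003
finger_force: 0.7
```

Emit:
{"fn": "jog_arm", "kwargs": {"motion": [[0.06, 0, 0, 0, 0], [0.05, 0, 0, 0, 0]]}}

```text
clock: 10.55
position: [0.5996, 0.0665, 0.0911]
tool_rot: [-3.141, 0.001, 1.793]
force: [-1.4, -11.1, 2.2]
grip_width: 0.0
finger_force: 5.3
```

Emit:
{"fn": "jog_arm", "kwargs": {"motion": [[0.05, 0, 0, 0, 0], [0.03, 0, 0, 0, 0]]}}

```text
clock: 10.75
position: [0.5989, 0.0667, 0.0912]
tool_rot: [-3.14, 0.003, 1.791]
force: [-1.3, -19.3, 4.6]
grip_width: 0.0001
finger_force: 9.5
```

At 19 N it is against the end stop, where expected. I'll back off, lift clear and look.

Emit:
{"fn": "jog_arm", "kwargs": {"motion": [[-0.3, 0, 0, 0, 0], [-0.5, 0, 0, 0, 0], [-0.2, 0, -0.5, 0, 0], [0, 0, -1, 0, 0], [0, 0, -1, 0, 0], [-1, 0, -1, 0, 0], [-1, 0, -0.5, 0, 0], [0, 0, 0, 0, 0]]}}

```text
clock: 11.55
position: [0.6205, -0.0229, 0.215]
tool_rot: [3.137, 0.002, 1.788]
force: [1.2, -0.2, -0.6]
grip_width: 0.0003
finger_force: 0.0
```

Run:
```python
from h import *
todo([.6,.067,.09])
a=bot.grab_frame('scene')['pixels'];b=grab('wrist')['pixels']
a=cv2.resize(a[205:325,250:430],(480,320),interpolation=cv2.INTER_CUBIC)
cv2.imwrite('pics/e.png',np.hstack([a,cv2.resize(b,(427,320))])[:,:800,::-1])
```

```text
at [ 0.6205 -0.0229  0.215 ] [3.137e+00 2.000e-03 1.788e+00] w 0.0 F [ 1.2 -0.2 -0.6] t 11.55 | units [ 3.08 -0.04  4.16]
```

View pics/e.png

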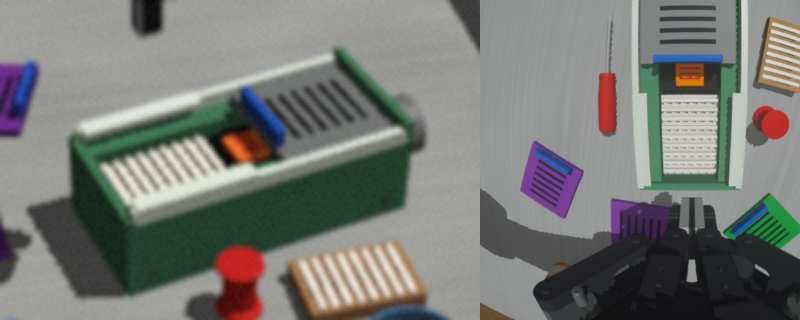

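The cover lies flat against the end stop, with the rib at (262,117) in the left picture. The filter is uncovered, the tab is in, and the bystanders haven't moved.

```bash
python3 -c "
from workcell import bot
print(bot.job_done())"
```

```text
the job is handed in; nothing more can be done
None
```

The job is handed in at about 11.6 s: the tab is fully in and the cover lies flat against the end stop with the filter uncovered. The last pictures show no bystander moved near the box.

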